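# Fit the finished lids to their tubs

### The arm

A 7-joint arm with a two-finger parallel gripper is mounted at the origin on the work surface. World frame = base frame: x ahead of the robot, y to its left, z up, the work surface at z = 0. Lengths are in m, angles in rad, forces in N, time in s.
With the tool pointing down it reaches from about 0.425 to 0.825 m from the base axis. Payload 3.6 kg.
Tool frame: the origin (TCP) lies on the centre line of the jaws, within the pads' length; the fingertips stand 17 mm ahead of it and the grasp point (between the pads) lies 2 mm behind it; z points along the fingers, y is the line along which they close (so a half turn about z gives the same grasp; the last joint's range is limited). The gripper opens to 85 mm and grips with 20 to 120 N. Pads are 22 mm wide; open, the fingers measure 114 mm over their backs; the gripper's body (76 mm by 85 mm) begins 54 mm behind the grasp point. The pads swing forward as they close: fully open they stand 13 mm farther back than shut.
Start: joints at [-1.278, 0.615, -0.013, 1.423, 0.008, 1.103, -0.04], TCP at [0.204, 0.617, 0.248] pointing down, gripper open.
Joint ranges: [-3.12, 3.12], [-0.3, 2.06], [-1.34, 1.32], [0.26, 2.42], [-1.36, 4.5], [0.01, 1.98], [-2.84, 2.84]. Speed limits (rad/s): [2.79, 2.79, 3.14, 3.14, 3.14, 3.14, 3.14].

### API

Orientations are given as a rotation vector (axis times angle).
In Python, from workcell import arm gives the robot as it stands.
- The arm moves only by the tool servo_tool, never from a script. Its argument "deltas" is a list of rows, each an object with "slide": the shift along the tool's x, y, z in m, a list of three; "roll": the turn about the tool's z in rad; "gripper": the gripper's target within -1 to 1 (fully open at 1, half-way at 0, shut at -1). A call has 1 to 12 rows; each row is the pose to reach, as a shift and turn from the pose commanded when the call began, along the tool's axes at that moment; what a row does not reach only later rows make up. A row lasts 1/8 s, in which the tool goes at most 62.5 mm and 10.7 degrees, less where a joint would pass 70% of its speed; a pose out of reach is approached as far as the arm can. A call with a gripper value outside its range is refused whole. The fingers move at their own pace and stop on an object; "force" is the grip in N (left out, the last holds). Time passes only in rows, so rows that repeat a pose let the fingers close. It gives the time, the measured TCP pose, the force, the opening and the grip force at its end, in the units of the state.
- arm.sense(): the state, without advancing time (a new reading comes with each control period).
- arm.snapshot(name): name is "side" or "top"; returns (picture, depth): 384x512x3 uint8, red, green, blue; 384x512 float32, m along the optical axis (not along the pixel's ray), 0 where there is no reading.
- arm.get_calibration(name): a dict with "K" (3x3 intrinsics, pixels), "k1" (the pictures are not rectified: a ray, as slopes to the right and down, at radius r is drawn at 1 + k1 r^2 times it, then the intrinsics apply), "R" (3x3) and "t" (3): a world point X has camera coordinates R X + t. Camera axes: x right, y down, z forward; pixel columns grow to the right and rows downward; lengths in m; the calibration is good to about 2 mm. A picture is of the moment at which its call begins. get_calibration takes no time and is no camera call.
- arm.hand_in(): hands the job in; it is judged then, once.
The state is a dict: "t": time; "joint_pos": joint angles; "qd": joint speeds; "joint_torque": joint torques, N m; "tool_pos": TCP position; "tcp_rot": TCP orientation; "force": force on the tool from outside, world axes, zero at the start; "torque": the same for the moment, N m; "grip_width": finger opening in m; "grasp_force": force on a finger pad.
Only numpy, scipy, OpenCV 4.12 (cv2) and the standard library are available. Lean on these libraries where they do the work, as an engineer would, in place of code of your own. Each camera call takes 0.05 s, during which the arm holds its last target. There are 200 camera calls.

### The job

Put the three matching lids on the three wooden tubs: lower each tub's lid gently onto it, not dropping it, so that it sits fully down on the rim, level and lined up with the tub, and leave the tubs about where they stand. The large round lid is in the middle of the pile of spare square lids: lift the small square one off (the round work pad is free to lay it on meanwhile), take the round lid out, and put the small square lid back on the large square one, centred and square with it, leaving the large one where it is; do not knock over the tubs or the glue bottle.

Things in the scene. Friction and masses are not known exactly. Their poses are not given: they have to be found in the camera images.
- tub_round_large: Larger round tub: 114 mm outer diameter, 105 mm high; takes lid_round_large. Plain wood staves, 8 mm wall, copper hoops; loose, open on top. Origin: centre of underside, z up. Its lid's board rests on the rim, 8 mm overhang all round, plug inside with 8 mm play all round: lid origin then 97 mm above the tub's.
- tub_round_small: Smaller round tub: 84 mm outer diameter, 85 mm high; takes lid_round_small. Plain wood staves, 8 mm wall, copper hoops; loose, open on top. Origin: centre of underside, z up. Its lid's board rests on the rim, 8 mm overhang all round, plug inside with 8 mm play all round: lid origin then 77 mm above the tub's.
- tub_oval: Oval tub, straight sides and round ends: 134 mm along its x, 84 mm along y, 95 mm high; takes lid_oval, long axes (x) parallel, either way. Plain wood staves, 8 mm wall, copper hoops; loose, open on top. Origin: centre of underside, z up. Its lid's board rests on the rim, 8 mm overhang all round, plug inside with 8 mm play all round: lid origin then 87 mm above the tub's.
- lid_round_large: Round wooden lid, 130 mm diameter, 0.12 kg, at the start in the pile, on spare_bottom and under spare_top. Plug 82 mm diameter, battens 100 mm long. From below: plug 8 mm high, board 12 mm thick, then two battens (18 high, 12 wide) along its own y; grip both across their outer faces, 50 mm apart, fingers closing along its x. Origin: centre of the plug's underside, z up.
- lid_round_small: Round wooden lid, 100 mm diameter, 0.09 kg, alone on the bench. Plug 52 mm diameter, battens 76 mm long. From below: plug 8 mm high, board 12 mm thick, then two battens (18 high, 12 wide) along its own y; grip both across their outer faces, 50 mm apart, fingers closing along its x. Origin: centre of the plug's underside, z up.
- lid_oval: Oval wooden lid, 150 mm along its x by 100 mm along y, 0.12 kg, alone on the bench. Plug 102 by 52 mm, battens 86 mm long. From below: plug 8 mm high, board 12 mm thick, then two battens (18 high, 12 wide) along its own y; grip both across their outer faces, 50 mm apart, fingers closing along its x. Origin: centre of the plug's underside, z up.
- spare_top: Small square cedar lid, 90 mm, 0.08 kg, top of the pile at the start. Plug 60 mm square, battens 76 mm long. Put back, its origin is 38 mm above spare_bottom's. From below: plug 8 mm high, board 12 mm thick, then two battens (18 high, 12 wide) along its own y; grip both across their outer faces, 50 mm apart, fingers closing along its x. Origin: centre of the plug's underside, z up.
- spare_bottom: Large square cedar lid, 145 mm, 0.17 kg, bottom of the pile on the bench; stays where it is. Plug 105 mm square, battens 112 mm long. From below: plug 8 mm high, board 12 mm thick, then two battens (18 high, 12 wide) along its own y; grip both across their outer faces, 50 mm apart, fingers closing along its x. Origin: centre of the plug's underside, z up.
- work_pad: Round cork-topped work pad fixed to the bench, 160 mm in diameter and 8 mm thick (top surface 8 mm above its origin), free of other things: a place to lay the small square lid meanwhile. Origin: centre of its underside.
- glue_bottle: White plastic glue bottle, 54 mm in diameter and 165 mm high, standing loose on the far side of the bench; leave it standing. Origin: centre of its underside, z up.
Not all that is in view belongs to the job. Leave any yellow look-alike of the spare_top alone.

How it is judged:
By the outcome, as a careful person would: the job done as asked, in the order asked, and still so for the second after the job is handed in, with the robot touching nothing.
It also fails if it takes over 144 s, if anything falls off the work surface, if the arm or the gripper's body presses on something with over 40 N, if the wrist force passes 120 N, or if a joint passes its speed limit or range.

## Working session

There is one attempt and no reset: what is moved stays moved. The work goes in short steps, Python scripts to look and compute and a tool call to move; the robot and the scene stay as the last step left them, time stands still between calls to the robot, and variables do not carry over. Pictures are saved under pics/ and viewed, at most 14 in all, crops included, and the job is handed in when it is done.

Besides the shell and the picture viewer there is one more tool, called after "Emit:" in YAML: its name, and indented under it one key for each argument. servo_tool: Moves the arm, as the interface text tells. Its arguments: {"type":"object","properties":{"deltas":{"type":"array"},"force":{"type":"number"}},"required":["deltas"]}

```bash
mkdir -p pics; ls; cat > h.py <<'E'
import numpy as np, cv2
from workcell import arm
def snap(n,f=None):
    im,d=arm.snapshot(n)
    if f: cv2.imwrite(f,im[:,:,::-1])
    return im,d
def cloud(n,d):
    c=arm.get_calibration(n);K=np.array(c["K"]);R=np.array(c["R"]);t=np.array(c["t"])
    h,w=d.shape
    u,v=np.meshgrid(np.arange(w),np.arange(h))
    p=cv2.undistortPoints(np.stack([u.ravel(),v.ravel()],1).astype(np.float64)[:,None],K,np.array([c["k1"],0,0,0,0.]))[:,0]
    X=np.c_[p,np.ones(len(p))]*d.ravel()[:,None]
    return ((X-t)@R).reshape(h,w,3)
E
python3 - <<'E'
from h import *
s=arm.sense();print(s)
for n in("top","side"):
    im,d=snap(n,f"pics/{n}0.png");np.savez(f"{n}0.npz",im=im,d=d)
    c=arm.get_calibration(n);print(n,c)
    P=cloud(n,d);m=d>0;print(m.mean(),np.percentile(P[m],[1,50,99],axis=0))
E
```

```text
pics
{'t': 0.0, 'joint_pos': array([-1.27850273,  0.61591385, -0.01263626,  1.42491117,  0.00808188,
        1.10341542, -0.04037608]), 'qd': array([ 0.00101473,  0.00022385,  0.00011451,  0.00187705,  0.00105206,
       -0.00155537,  0.00041046]), 'joint_torque': array([ 3.35953309e-04, -4.69205689e+01,  2.59146877e-01, -1.71041071e+01,
        9.86469153e-03,  9.39730613e-03,  2.67386753e-06]), 'tool_pos': array([0.20347111, 0.61656283, 0.24713746]), 'tcp_rot': array([-0.49842494, -3.10139263,  0.00403181]), 'force': array([-0.45813626,  0.03976223, -0.55482689]), 'torque': array([-0.00110322,  0.00675215,  0.0168135 ]), 'grasp_force': 0.0, 'grip_width': 0.08554077633992757}
top {'K': array([[467.05613929,   0.        , 260.52330859],
       [  0.        , 467.05613929, 191.92849446],
       [  0.        ,   0.        ,   1.        ]]), 'k1': -0.059536963333737106, 'R': array([[ 0.00703442, -0.99990697,  0.01168586],
       [-0.98106773, -0.0091627 , -0.19344807],
       [ 0.19353715, -0.01010383, -0.98104092]]), 't': array([-0.01897158,  0.57566041,  1.31754192])}
0.995697021484375 [[ 3.71147427e-02 -1.13962943e+00 -7.60071539e-01]
 [ 5.81630537e-01  7.34854550e-04 -1.38185519e-04]
 [ 1.60975244e+00  1.13967435e+00  1.91074980e-01]]
side {'K': array([[385.81066112,   0.        , 255.2398789 ],
       [  0.        , 385.81066112, 199.84248484],
       [  0.        ,   0.        ,   1.        ]]), 'k1': -0.11416120030847353, 'R': array([[ 0.87206542, -0.48934019, -0.00693371],
       [-0.3314669 , -0.58017342, -0.74399496],
       [ 0.36004388,  0.65111057, -0.66814925]]), 't': array([-0.48273693,  0.2429079 ,  0.88119017])}
0.9961039225260416 [[-0.08712919 -0.61017154 -0.48681064]
 [ 0.59101864  0.07491096  0.002423  ]
 [ 1.61470511  1.81214215  0.44164616]]
```

View pics/top0.png

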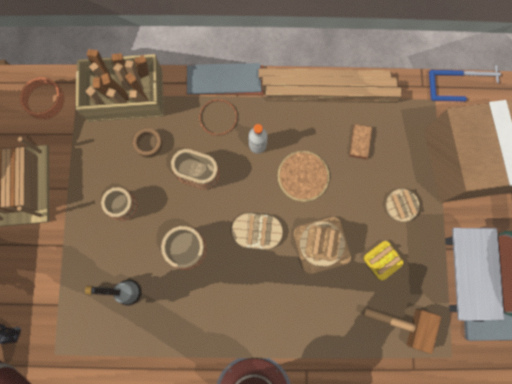

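View pics/side0.png

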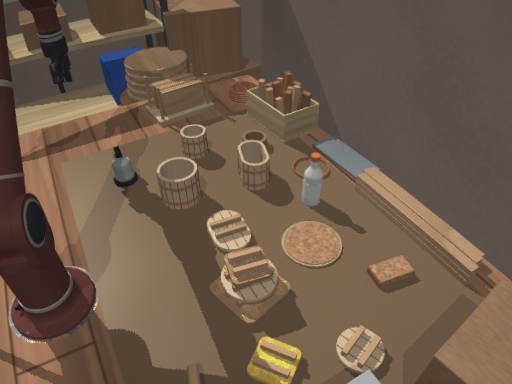

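The top view shows the oval lid (258,231), the pile (322,243), the small round lid (403,205) and the pad (303,176). The tubs are the oval one (195,167), large round (182,247) and small round (117,203), with the bottle at (258,138). The yellow decoy is at (384,260).

```bash
cat >> h.py <<'E'
def comp(P,m,amin=40):
    n,l,s,c=cv2.connectedComponentsWithStats(m.astype(np.uint8),connectivity=4)
    for i in range(1,n):
        if s[i,4]>=amin: yield l==i,c[i],s[i,4]
def rect(P,mm):
    q=(P[mm][:,:2]*1000).astype(np.float32)
    r=cv2.minAreaRect(q); return q.mean(0),np.array(r[0]),np.array(r[1]),r[2]
E
python3 - <<'E'
from h import *
np.set_printoptions(precision=1,suppress=True)
for n in("top","side"):
    d=np.load(f"{n}0.npz")["d"];P=cloud(n,d)
    z=P[...,2]
    b=(abs(z)<.01)&(P[...,0]>.3)&(P[...,0]<.8)&(abs(P[...,1])<.4)
    print(n,"bench z mm",z[b].mean()*1e3,z[b].std()*1e3)
    W=(P[...,0]>.3)&(P[...,0]<.9)&(abs(P[...,1])<.5)
    for lo,hi in((.005,.25),(.029,.047),(.066,.084),(.105,.125),(.078,.09),(.088,.1),(.098,.112)):
        print(lo,hi)
        for mm,c,a in comp(P,W&(z>lo)&(z<hi)):
            me,ce,sz,an=rect(P,mm);print("  px",c,a,"mean",me,"ctr",ce,"size",sz,"ang",an,"z90",np.percentile(z[mm],90)*1e3)
E
```

```text
top bench z mm 0.15391550174455837 3.420111388310001
0.005 0.25
  px [123.6  99.6] 2404 mean [847.1 398.2] ctr [858.1 397.9] size [ 84.9 206.5] ang 1.9850800037384033 z90 151.99874650289146
  px [332.2  95.6] 1458 mean [ 887.5 -236.4] ctr [ 888.7 -241.7] size [425.6  22.4] ang 89.98583984375 z90 55.6548422025352
  px [257.4 138.9] 419 mean [724.7  -3.6] ctr [737.    3.9] size [68.2 50.5] ang 67.5985107421875 z90 161.38232853817087
  px [360.7 141.6] 601 mean [ 745.  -324.4] ctr [ 749.3 -326.2] size [ 56.3 112.2] ang 80.25180053710938 z90 26.144604448337535
  px [147.1 142.7] 410 mean [732.1 334.6] ctr [733.7 337.1] size [86.7 83.7] ang 63.643375396728516 z90 37.51299515928631
  px [195.2 168.5] 1404 mean [647.2 181.5] ctr [645.8 183.6] size [140.6 105.3] ang 50.89835739135742 z90 94.15766118892077
  px [303.1 175.3] 1386 mean [ 638.8 -145.4] ctr [ 638.8 -146.9] size [150.3 158.1] ang 7.116586208343506 z90 11.002995037125991
  px [119.3 203.3] 924 mean [539.4 402.2] ctr [538.9 409.7] size [107.8  86. ] ang 87.33999633789062 z90 84.81946952164604
  px [401.9 204.6] 863 mean [ 547.4 -44
[... 11143 characters left out ...]
192.2] size [93.2 90.3] ang 79.78131103515625 z90 98.2594586257427
0.098 0.112
  px [274.6 106.9] 272 mean [839.4 370.7] ctr [852.5 395.1] size [ 69.2 205.1] ang 6.89219856262207 z90 110.56756279702715
  px [177.  170.8] 339 mean [409.6 194.2] ctr [411.6 199.5] size [112.5 115. ] ang 53.873077392578125 z90 106.93397349035864
  px [313.1 176.1] 104 mean [726.5 -19. ] ctr [729.2 -16.6] size [31.  49.9] ang 57.298709869384766 z90 111.03575185910638
  px [244.3 257.1] 140 mean [ 427.1 -177.6] ctr [ 427.5 -177.9] size [14.8 76.9] ang 71.03797149658203 z90 110.81332900644982
  px [249.6 270.3] 136 mean [ 420.  -215.2] ctr [ 421.6 -217. ] size [11.7 75.9] ang 75.8688735961914 z90 110.03197498137993
```

Both views agree to within a few mm, and the sizes match (rims 85, 114 and 135x85, battens 76x12 and 86x12). Now I'll plan the moves.

```bash
cat > plan.py <<'E'
from h import *
from scipy.spatial.transform import Rotation as Ro
def pose(yaw):  # tool down, tool y at yaw deg
    y=np.radians(yaw);c,s=np.cos(y),np.sin(y)
    return np.array([[-s,c,0],[c,s,0],[0,0,-1.]])
def plan(calls,p=None,R=None):
    """calls: list of lists of (x,y,z mm,yaw); prints rows from the pose at each call's start"""
    s=arm.sense()
    if p is None:p=s["tool_pos"];
    if R is None:R=Ro.from_rotvec(s["tcp_rot"]).as_matrix()
    yaw0=np.degrees(np.arctan2(R[1,1],R[0,1]))
    print("t",round(s["t"],2),"pos",np.round(p*1e3,1),"yaw",round(yaw0,2),"grip",round(s["grip_width"],4),"F",np.round(s["force"],1))
    for c in calls:
        for w in c:
            sl=R.T@(np.array(w[:3])/1e3-p); roll=-np.radians((w[3]-yaw0+180)%360-180)
            print("  ",w,"slide",np.round(sl,4).tolist(),"roll",round(roll,4))
        p=np.array(c[-1][:3])/1e3;yaw0=c[-1][3];R=pose(yaw0)
E
python3 - <<'E'
from plan import *
plan([[(480,300,280,72),(520,150,260,75)],[(426,-190.5,200,80)]])
E
```

```text
t 0.1 pos [203.5 616.6 247.2] yaw 71.74 grip 0.0852 F [0.1 0.2 1.3]
   (480, 300, 280, 72) slide [-0.3618, -0.2141, -0.0322] roll -0.0045
   (520, 150, 260, 75) slide [-0.4468, -0.344, -0.0119] roll -0.0569
   (426, -190.5, 200, 80) slide [0.0027, -0.3532, 0.06] roll -0.0873
```

Emit:
servo_tool:
  deltas:
    - {"slide": [-0.09, -0.054, -0.01], "roll": 0, "gripper": 1}
    - {"slide": [-0.14, -0.083, -0.02], "roll": 0, "gripper": 1}
    - {"slide": [-0.19, -0.112, -0.03], "roll": 0, "gripper": 1}
    - {"slide": [-0.24, -0.142, -0.032], "roll": 0, "gripper": 1}
    - {"slide": [-0.29, -0.172, -0.032], "roll": 0, "gripper": 1}
    - {"slide": [-0.33, -0.195, -0.032], "roll": 0, "gripper": 1}
    - {"slide": [-0.362, -0.214, -0.032], "roll": -0.005, "gripper": 1}
    - {"slide": [-0.39, -0.26, -0.025], "roll": -0.02, "gripper": 1}
    - {"slide": [-0.42, -0.3, -0.018], "roll": -0.04, "gripper": 1}
    - {"slide": [-0.447, -0.344, -0.012], "roll": -0.057, "gripper": 1}

```text
t: 1.35
tool_pos: [0.5206, 0.1489, 0.2596]
tcp_rot: [-0.409, -3.114, 0.0]
force: [0.4, 0.8, 0.0]
grip_width: 0.0852
grasp_force: 0.0
```

Emit:
servo_tool:
  deltas:
    - {"slide": [0, -0.05, 0.0], "roll": -0.02, "gripper": 1}
    - {"slide": [0.0, -0.1, 0.01], "roll": -0.04, "gripper": 1}
    - {"slide": [0.001, -0.15, 0.02], "roll": -0.06, "gripper": 1}
    - {"slide": [0.001, -0.2, 0.03], "roll": -0.087, "gripper": 1}
    - {"slide": [0.002, -0.25, 0.04], "roll": -0.087, "gripper": 1}
    - {"slide": [0.002, -0.3, 0.05], "roll": -0.087, "gripper": 1}
    - {"slide": [0.003, -0.335, 0.06], "roll": -0.087, "gripper": 1}
    - {"slide": [0.003, -0.353, 0.06], "roll": -0.087, "gripper": 1}
    - {"slide": [0.003, -0.353, 0.06], "roll": -0.087, "gripper": 1}
    - {"slide": [0.003, -0.353, 0.06], "roll": -0.087, "gripper": 1}

```text
t: 2.6
tool_pos: [0.4265, -0.1885, 0.2002]
tcp_rot: [-0.272, -3.13, -0.001]
force: [0.1, -0.1, -0.1]
grip_width: 0.0856
grasp_force: 0.0
```

```bash
python3 - <<'E'
from plan import *
plan([[(426,-190.5,140,80)]])
im,d=snap("side","pics/side1.png");P=cloud("side",d);c=arm.get_calibration("side")
s=arm.sense();p=s["tool_pos"]
u,_=cv2.projectPoints(p[None],cv2.Rodrigues(np.array(c["R"]))[0],np.array(c["t"]),np.array(c["K"]),np.array([c["k1"],0,0,0,0.]));print("tcp px",u.ravel())
m=(np.linalg.norm(P[...,:2]-p[:2],axis=2)<.08)&(P[...,2]>.13)&(P[...,2]<.26)
for mm,cc,a in comp(P,m,20):
    z=P[mm][:,2];print(cc,a,"zmin",np.percentile(z,[1,5,20])*1e3,"xy low",P[mm][z<np.percentile(z,10)].mean(0)*1e3)
cv2.imwrite("pics/side1c.png",cv2.resize(im[150:350,150:350,::-1],None,fx=3,fy=3,interpolation=cv2.INTER_CUBIC))
E
```

```text
t 2.6 pos [ 426.5 -188.5  200.2] yaw 80.08 grip 0.0856 F [ 0.1 -0.1 -0.1]
   (426, -190.5, 140, 80) slide [0.0001, -0.0021, 0.0602] roll 0.0014
tcp px [245.36522503 230.41911373]
[235.75949367 209.87341772] 79 zmin [198.02126436 200.94959038 206.03285974] xy low [ 431.41311886 -145.64884526  200.25663573]
[254.05179283 238.5936255 ] 251 zmin [200.07396375 205.36364206 214.98370646] xy low [ 416.08841659 -238.15910632  204.43506824]
```

View pics/side1c.png

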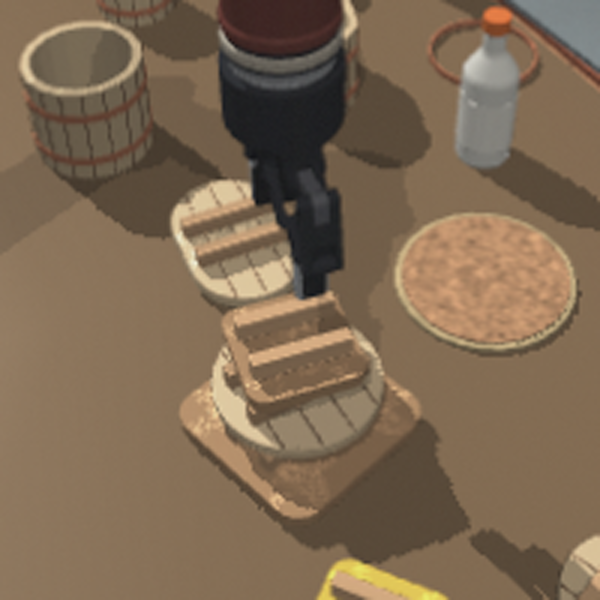

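The side crop shows the open fingers right above the pile's battens (crop 315,285). The open tips stand only about 3 mm ahead of the TCP, so roughly 10-12 mm at 50 mm opening. I'll grip with the TCP 33 mm above the lid's origin.

Emit:
servo_tool:
  deltas:
    - {"slide": [0, -0.0015, 0.03], "roll": 0.001, "gripper": 1}
    - {"slide": [0, -0.0015, 0.06], "roll": 0.001, "gripper": 1}
    - {"slide": [0, -0.0015, 0.08], "roll": 0.001, "gripper": 1}
    - {"slide": [0, -0.0015, 0.091], "roll": 0.001, "gripper": 1}
    - {"slide": [0, -0.0015, 0.091], "roll": 0.001, "gripper": 1}
    - {"slide": [0, -0.0015, 0.091], "roll": 0.001, "gripper": -0.2}
    - {"slide": [0, -0.0015, 0.091], "roll": 0.001, "gripper": -0.2}
    - {"slide": [0, -0.0015, 0.091], "roll": 0.001, "gripper": -0.2}
    - {"slide": [0, -0.0015, 0.091], "roll": 0.001, "gripper": -0.2}
    - {"slide": [0, -0.0015, 0.091], "roll": 0.001, "gripper": -0.2}
  force: 35

```text
t: 3.9
tool_pos: [0.4265, -0.1912, 0.1103]
tcp_rot: [0.275, 3.128, -0.0]
force: [-0.7, 0.9, 7.6]
grip_width: 0.0488
grasp_force: 37.9
```

```bash
python3 - <<'E'
from plan import *
s=arm.sense();print(s["grasp_force"])
plan([[(426,-190.5,160,80)],[(426,-190.5,200,80),(640,-147,200,80)]])
im,d=snap("side")
cv2.imwrite("pics/side2c.png",cv2.resize(im[200:300,190:310,::-1],None,fx=5,fy=5,interpolation=cv2.INTER_CUBIC))
E
```

```text
37.86718900656297
t 3.9 pos [ 426.5 -191.2  110.3] yaw 79.94 grip 0.0488 F [-0.7  0.9  7.6]
   (426, -190.5, 160, 80) slide [0.0005, 0.0006, -0.0497] roll -0.0011
   (426, -190.5, 200, 80) slide [0.0, 0.0, -0.04] roll -0.0
   (640, -147, 200, 80) slide [-0.2032, 0.08, -0.04] roll -0.0
```

View pics/side2c.png

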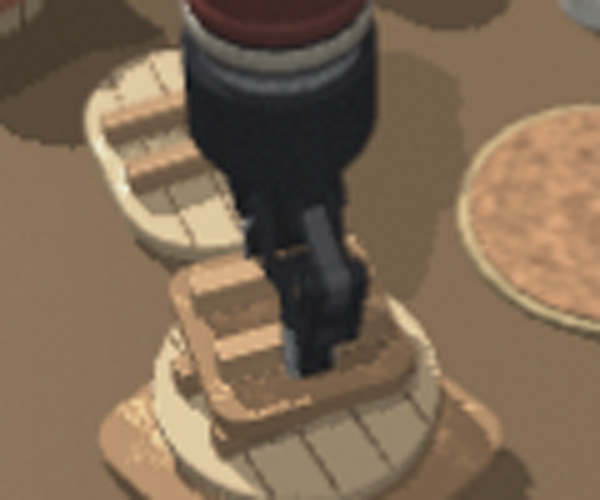

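The grip is on the battens (48.8 mm, 38 N), with the fingertips lightly touching the board, so later grips go 2 mm higher. Next: lift and carry to the pad.

Emit:
servo_tool:
  deltas:
    - {"slide": [0, 0, -0.005], "roll": 0, "gripper": -0.2}
    - {"slide": [0, 0, -0.02], "roll": 0, "gripper": -0.2}
    - {"slide": [0, 0, -0.045], "roll": 0, "gripper": -0.2}
    - {"slide": [0, 0, -0.07], "roll": 0, "gripper": -0.2}
    - {"slide": [-0.02, 0.008, -0.09], "roll": 0, "gripper": -0.2}
    - {"slide": [-0.05, 0.02, -0.09], "roll": 0, "gripper": -0.2}
    - {"slide": [-0.085, 0.034, -0.09], "roll": 0, "gripper": -0.2}
    - {"slide": [-0.12, 0.048, -0.09], "roll": 0, "gripper": -0.2}
    - {"slide": [-0.155, 0.062, -0.09], "roll": 0, "gripper": -0.2}
    - {"slide": [-0.185, 0.073, -0.09], "roll": 0, "gripper": -0.2}
    - {"slide": [-0.203, 0.08, -0.09], "roll": 0, "gripper": -0.2}
    - {"slide": [-0.203, 0.08, -0.09], "roll": 0, "gripper": -0.2}

```text
t: 5.45
tool_pos: [0.6402, -0.147, 0.1984]
tcp_rot: [-0.273, -3.129, -0.001]
force: [-0.5, -0.2, -1.1]
grip_width: 0.0492
grasp_force: 36.8
```

```bash
python3 - <<'E'
from plan import *
s=arm.sense();print(s["grasp_force"])
plan([[(640,-147,60,80),(640,-147,45,80),(640,-147,43,80)]])
im,d=snap("top","pics/top2.png");P=cloud("top",d);z=P[...,2]
W=(P[...,0]>.3)&(P[...,0]<.55)&(P[...,1]<-.07)&(P[...,1]>-.33)
np.set_printoptions(precision=1,suppress=True)
for lo,hi in((.067,.085),(.045,.085),(.012,.085)):
    for mm,c,a in comp(P,W&(z>lo)&(z<hi)):
        me,ce,sz,an=rect(P,mm);print(lo,"px",c,a,"mean",me,"ctr",ce,"size",sz,"ang",an)
for mm,c,a in comp(P,(z>.16)&(z<.2)&(P[...,0]>.5)&(P[...,1]<-.05)&(P[...,1]>-.25)):
    me,ce,sz,an=rect(P,mm);print("held",c,a,me,ce,sz,an)
E
```

```text
36.7775325011462
t 5.45 pos [ 640.2 -147.   198.4] yaw 80.02 grip 0.0492 F [-0.5 -0.2 -1.1]
   (640, -147, 60, 80) slide [0.0, -0.0001, 0.1384] roll 0.0004
   (640, -147, 45, 80) slide [0.0, -0.0001, 0.1534] roll 0.0004
   (640, -147, 43, 80) slide [0.0, -0.0001, 0.1554] roll 0.0004
0.067 px [330.1 238.8] 52 mean [ 437.6 -213.7] ctr [ 434.2 -212. ] size [10.7 68.6] ang 89.35282135009766
0.045 px [336.1 242.6] 426 mean [ 428.5 -233.5] ctr [ 429.7 -233.2] size [106.6  50.9] ang 15.043128967285156
0.012 px [338.4 244.2] 700 mean [ 425.  -242.9] ctr [ 435.1 -237.7] size [141.2  62.9] ang 15.604376792907715
held [294.8 165.2] 95 [ 625.2 -104.9] [ 626.7 -105.3] [15.9 48. ] 79.97308349609375
```

View pics/top2.png

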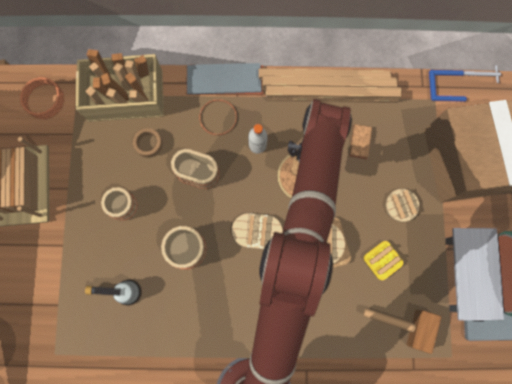

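The arm hides the pile in the top view, and the lid is held over the pad. Lower it onto the pad.

Emit:
servo_tool:
  deltas:
    - {"slide": [0, 0, 0.03], "roll": 0, "gripper": -0.2}
    - {"slide": [0, 0, 0.065], "roll": 0, "gripper": -0.2}
    - {"slide": [0, 0, 0.1], "roll": 0, "gripper": -0.2}
    - {"slide": [0, 0, 0.13], "roll": 0, "gripper": -0.2}
    - {"slide": [0, 0, 0.145], "roll": 0, "gripper": -0.2}
    - {"slide": [0, 0, 0.15], "roll": 0, "gripper": -0.2}
    - {"slide": [0, 0, 0.153], "roll": 0, "gripper": -0.2}
    - {"slide": [0, 0, 0.155], "roll": 0, "gripper": -0.2}
    - {"slide": [0, 0, 0.156], "roll": 0, "gripper": -0.2}
    - {"slide": [0, 0, 0.156], "roll": 0, "gripper": -0.2}

```text
t: 6.75
tool_pos: [0.6399, -0.1479, 0.0437]
tcp_rot: [0.276, 3.129, -0.0]
force: [-0.6, -1.0, -1.3]
grip_width: 0.0492
grasp_force: 36.8
```

Emit:
servo_tool:
  deltas:
    - {"slide": [0, 0, 0.001], "roll": 0, "gripper": -0.2}
    - {"slide": [0, 0, 0.002], "roll": 0, "gripper": -0.2}
    - {"slide": [0, 0, 0.002], "roll": 0, "gripper": -0.2}

```text
t: 7.12
tool_pos: [0.6399, -0.148, 0.0424]
tcp_rot: [0.276, 3.129, -0.0]
force: [-2.3, 1.3, 5.6]
grip_width: 0.0487
grasp_force: 37.8
```

Emit:
servo_tool:
  deltas:
    - {"slide": [0, 0, 0.0], "roll": 0, "gripper": 0.3}
    - {"slide": [0, 0, 0.0], "roll": 0, "gripper": 1}
    - {"slide": [0, 0, 0.0], "roll": 0, "gripper": 1}
    - {"slide": [0, 0, -0.03], "roll": 0, "gripper": 1}
    - {"slide": [0, 0, -0.08], "roll": 0, "gripper": 1}
    - {"slide": [0, 0, -0.13], "roll": 0, "gripper": 1}
    - {"slide": [0, 0.05, -0.16], "roll": 0, "gripper": 1}
    - {"slide": [0, 0.11, -0.16], "roll": 0, "gripper": 1}
    - {"slide": [0, 0.17, -0.16], "roll": 0, "gripper": 1}
    - {"slide": [0, 0.22, -0.16], "roll": 0, "gripper": 1}
    - {"slide": [0, 0.25, -0.16], "roll": 0, "gripper": 1}

```text
t: 8.5
tool_pos: [0.6832, 0.1029, 0.2009]
tcp_rot: [-0.269, -3.129, -0.003]
force: [1.2, -0.6, -1.2]
grip_width: 0.0855
grasp_force: 0.0
```

```bash
cat > pile.py <<'E'
from plan import *
np.set_printoptions(precision=1,suppress=True)
for n in("top","side"):
    im,d=snap(n,f"pics/pile_{n}.png");np.savez(f"pile_{n}.npz",im=im,d=d);P=cloud(n,d);z=P[...,2]
    W=(P[...,0]>.3)&(P[...,0]<.55)&(P[...,1]<-.08)&(P[...,1]>-.31)
    for lo,hi in((.067,.085),(.050,.066),(.012,.028)):
        for mm,c,a in comp(P,W&(z>lo)&(z<hi)):
            me,ce,sz,an=rect(P,mm);print(n,lo,"px",c,a,"ctr",ce,"size",sz,"ang",an)
    W=(P[...,0]>.5)&(P[...,0]<.8)&(P[...,1]<-.06)&(P[...,1]>-.25)&(z>.037)&(z<.055)
    for mm,c,a in comp(P,W): print(n,"sparetop batten",*rect(P,mm)[1:])
plan([[(426,-190.5,150,80)]])
E
python3 pile.py
```

```text
top 0.067 px [316.2 242. ] 164 ctr [ 427.4 -173.5] size [ 12.5 100.2] ang 89.17118072509766
top 0.067 px [329.5 243.2] 149 ctr [ 426.1 -212.2] size [97.4 12.6] ang 0.36497822403907776
top 0.05 px [321.8 243.4] 1264 ctr [ 427.9 -193.3] size [128.6 127.7] ang 89.88294219970703
top 0.012 px [321. 248.] 752 ctr [ 426.3 -197.7] size [145.8 146.6] ang 15.532458305358887
top sparetop batten [ 642.4 -127.3] [12.  75.4] 80.11249542236328
top sparetop batten [ 635.4 -164.8] [12.  73.5] 79.75006866455078
side 0.067 px [244.3 266. ] 289 ctr [ 427.9 -176.3] size [ 15.7 100.7] ang 89.32703399658203
side 0.067 px [252.4 278. ] 301 ctr [ 427.1 -214.8] size [100.1  14.1] ang 0.4074053466320038
side 0.05 px [249.2 279.6] 1600 ctr [ 427.7 -196.5] size [129.1 128. ] ang 61.878089904785156
side 0.012 px [250.5 301.4] 1376 ctr [ 426.4 -200. ] size [145.7 149. ] ang 15.89713191986084
side sparetop batten [ 642.5 -129.2] [15.4 74.7] 81.11988067626953
side sparetop batten [ 635.6 -167.7] [13.9 72.9] 79.2011947631836
t 8.6 pos [683.  105.3 200.6] yaw 80.41 grip 0.0853 F [0.1 0.1 0.2]
   (426, -190.5, 150, 80) slide [0.2041, -0.3347, 0.0494] roll 0.0072
```

View pics/pile_top.png

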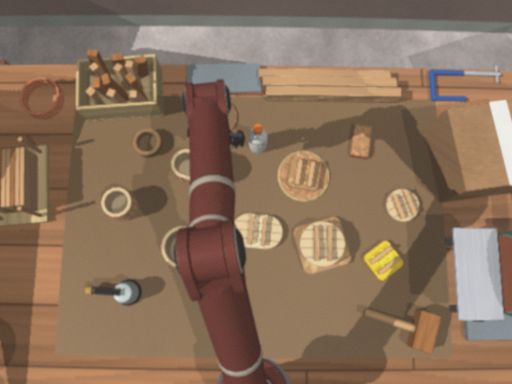

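The pile now shows the round lid at (322,243), and the small square lid lies on the pad at (304,175). Comparing the views with the gripped lid gives a y bias of about +1.8 mm (top) and -0.5 mm (side). With that correction the round lid is at (427, -194.8) yaw 89.8°, and spare_bottom is at (426.4, -199.5) and about 15.7°.

```bash
python3 - <<'E'
from plan import *
plan([[(427,-194.8,130,89.8)]])
E
```

```text
t 8.6 pos [683.  105.3 200.6] yaw 80.41 grip 0.0853 F [0.1 0.1 0.2]
   (427, -194.8, 130, 89.8) slide [0.2024, -0.3388, 0.0694] roll -0.1638
```

Emit:
servo_tool:
  deltas:
    - {"slide": [0.03, -0.05, 0.0], "roll": -0.03, "gripper": 1}
    - {"slide": [0.06, -0.1, 0.0], "roll": -0.06, "gripper": 1}
    - {"slide": [0.09, -0.15, 0.01], "roll": -0.1, "gripper": 1}
    - {"slide": [0.12, -0.2, 0.02], "roll": -0.13, "gripper": 1}
    - {"slide": [0.15, -0.25, 0.03], "roll": -0.164, "gripper": 1}
    - {"slide": [0.18, -0.3, 0.04], "roll": -0.164, "gripper": 1}
    - {"slide": [0.196, -0.328, 0.05], "roll": -0.164, "gripper": 1}
    - {"slide": [0.202, -0.339, 0.06], "roll": -0.164, "gripper": 1}
    - {"slide": [0.202, -0.339, 0.07], "roll": -0.164, "gripper": 1}
    - {"slide": [0.202, -0.339, 0.07], "roll": -0.164, "gripper": 1}
    - {"slide": [0.202, -0.339, 0.07], "roll": -0.164, "gripper": 1}

```text
t: 9.98
tool_pos: [0.4265, -0.199, 0.1313]
tcp_rot: [0.014, 3.141, 0.001]
force: [0.5, -0.3, 0.0]
grip_width: 0.0852
grasp_force: 0.0
```

```bash
python3 - <<'E'
from plan import *
plan([[(427,-194.8,74,89.8)]])
E
```

```text
t 9.97 pos [ 426.5 -199.   131.3] yaw 89.49 grip 0.0852 F [ 0.5 -0.3  0. ]
   (427, -194.8, 74, 89.8) slide [-0.0004, 0.0042, 0.0573] roll -0.0053
```

Emit:
servo_tool:
  deltas:
    - {"slide": [0, 0.004, 0.02], "roll": -0.005, "gripper": 1}
    - {"slide": [0, 0.004, 0.03], "roll": -0.005, "gripper": 1}
    - {"slide": [0, 0.004, 0.03], "roll": -0.005, "gripper": 1}
    - {"slide": [0, 0.004, 0.03], "roll": -0.005, "gripper": 1}

```text
t: 10.48
tool_pos: [0.4258, -0.1964, 0.1017]
tcp_rot: [0.011, 3.141, -0.001]
force: [-0.2, -0.3, -0.2]
grip_width: 0.0854
grasp_force: 0.0
```

```bash
python3 - <<'E'
from plan import *
plan([[(427,-194.8,74,89.8)]])
E
```

```text
t 10.47 pos [ 425.8 -196.4  101.7] yaw 89.62 grip 0.0854 F [-0.2 -0.3 -0.2]
   (427, -194.8, 74, 89.8) slide [-0.0012, 0.0016, 0.0277] roll -0.0032
```

Emit:
servo_tool:
  deltas:
    - {"slide": [-0.001, 0.0015, 0.015], "roll": -0.003, "gripper": 1}
    - {"slide": [-0.001, 0.0015, 0.027], "roll": -0.003, "gripper": 1}
    - {"slide": [-0.001, 0.0015, 0.027], "roll": -0.003, "gripper": 1}
    - {"slide": [-0.001, 0.0015, 0.027], "roll": -0.003, "gripper": 0.4}
    - {"slide": [-0.001, 0.0015, 0.027], "roll": -0.003, "gripper": -0.2}
    - {"slide": [-0.001, 0.0015, 0.027], "roll": -0.003, "gripper": -0.2}
    - {"slide": [-0.001, 0.0015, 0.027], "roll": -0.003, "gripper": -0.2}
    - {"slide": [-0.001, 0.0015, 0.027], "roll": -0.003, "gripper": -0.2}
    - {"slide": [-0.001, 0.0015, 0.027], "roll": -0.003, "gripper": -0.2}
  force: 40

```text
t: 11.6
tool_pos: [0.4266, -0.1949, 0.075]
tcp_rot: [0.006, 3.141, -0.001]
force: [-0.8, 1.2, 6.8]
grip_width: 0.0491
grasp_force: 42.5
```

```bash
python3 - <<'E'
from plan import *
plan([[(427,-194.8,170,90),(500,-100,210,90),(500,100,210,90)],[(411,202.0,210,90)],[(411,202,135,90)]])
E
```

```text
t 11.6 pos [ 426.6 -194.9   75. ] yaw 89.78 grip 0.0491 F [-0.8  1.2  6.8]
   (427, -194.8, 170, 90) slide [-0.0005, 0.0, -0.095] roll -0.0038
   (500, -100, 210, 90) slide [-0.0732, 0.0951, -0.135] roll -0.0038
   (500, 100, 210, 90) slide [-0.0724, 0.2951, -0.1351] roll -0.0038
   (411, 202.0, 210, 90) slide [0.089, 0.102, 0.0] roll -0.0
   (411, 202, 135, 90) slide [0.0, 0.0, 0.075] roll -0.0
```

Emit:
servo_tool:
  deltas:
    - {"slide": [0, 0, -0.006], "roll": 0, "gripper": -0.2}
    - {"slide": [0, 0, -0.025], "roll": 0, "gripper": -0.2}
    - {"slide": [0, 0, -0.055], "roll": 0, "gripper": -0.2}
    - {"slide": [0, 0, -0.09], "roll": 0, "gripper": -0.2}
    - {"slide": [-0.02, 0.02, -0.12], "roll": 0, "gripper": -0.2}
    - {"slide": [-0.045, 0.05, -0.135], "roll": 0, "gripper": -0.2}
    - {"slide": [-0.065, 0.085, -0.135], "roll": 0, "gripper": -0.2}
    - {"slide": [-0.073, 0.125, -0.135], "roll": 0, "gripper": -0.2}
    - {"slide": [-0.073, 0.165, -0.135], "roll": 0, "gripper": -0.2}
    - {"slide": [-0.073, 0.21, -0.135], "roll": 0, "gripper": -0.2}
    - {"slide": [-0.073, 0.255, -0.135], "roll": 0, "gripper": -0.2}
    - {"slide": [-0.073, 0.295, -0.135], "roll": -0.004, "gripper": -0.2}

```text
t: 13.1
tool_pos: [0.4998, 0.1017, 0.2091]
tcp_rot: [0.002, -3.141, 0.0]
force: [0.8, 0.3, -1.2]
grip_width: 0.0489
grasp_force: 41.8
```

Emit:
servo_tool:
  deltas:
    - {"slide": [0.015, 0.03, 0], "roll": 0, "gripper": -0.2}
    - {"slide": [0.035, 0.05, 0], "roll": 0, "gripper": -0.2}
    - {"slide": [0.055, 0.07, 0], "roll": 0, "gripper": -0.2}
    - {"slide": [0.075, 0.09, 0], "roll": 0, "gripper": -0.2}
    - {"slide": [0.085, 0.099, 0.01], "roll": 0, "gripper": -0.2}
    - {"slide": [0.089, 0.102, 0.03], "roll": 0, "gripper": -0.2}
    - {"slide": [0.089, 0.102, 0.04], "roll": 0, "gripper": -0.2}
    - {"slide": [0.089, 0.102, 0.04], "roll": 0, "gripper": -0.2}
    - {"slide": [0.089, 0.102, 0.04], "roll": 0, "gripper": -0.2}
    - {"slide": [0.089, 0.102, 0.04], "roll": 0, "gripper": -0.2}

```text
t: 14.35
tool_pos: [0.412, 0.2019, 0.1698]
tcp_rot: [0.001, 3.14, 0.001]
force: [0.7, -0.4, -1.7]
grip_width: 0.049
grasp_force: 41.8
```

```bash
python3 - <<'E'
from plan import *
plan([[(411,202.2,134,90)]])
im,d=snap("side")
cv2.imwrite("pics/side3c.png",cv2.resize(im[80:230,110:290,::-1],None,fx=4,fy=4,interpolation=cv2.INTER_CUBIC))
P=cloud("side",d);z=P[...,2]
W=(P[...,0]>.3)&(P[...,0]<.52)&(P[...,1]<.31)&(P[...,1]>.1)
q=P[W&(z>.14)&(z<.162)];print(np.percentile(q,[2,50,98],axis=0)*1e3)
W=(P[...,0]>.3)&(P[...,0]<.57)&(P[...,1]<-.08)&(P[...,1]>-.31)
for mm,c,a in comp(P,W&(z>.029)&(z<.047)): print("bottom batten side",*rect(P,mm)[1:])
for mm,c,a in comp(P,W&(z>.013)&(z<.028),400): print("bottom board side",*rect(P,mm)[1:])
E
```

```text
t 14.35 pos [412.  201.9 169.8] yaw 89.97 grip 0.049 F [ 0.7 -0.4 -1.7]
   (411, 202.2, 134, 90) slide [0.0011, 0.0003, 0.0358] roll -0.0005
[[351.60069155 137.73581199 143.10567782]
 [399.96324863 171.16482142 152.40960294]
 [471.0526879  253.05199953 161.00033295]]
bottom batten side [ 421.3609314  -182.13844299] [113.12739563  13.65946102] 15.280837059020996
bottom batten side [ 432.62301636 -218.29904175] [112.25167847  13.10159779] 15.435571670532227
bottom board side [ 426.59637451 -199.27502441] [147.20484924 148.46989441] 15.828842163085938
```

View pics/side3c.png

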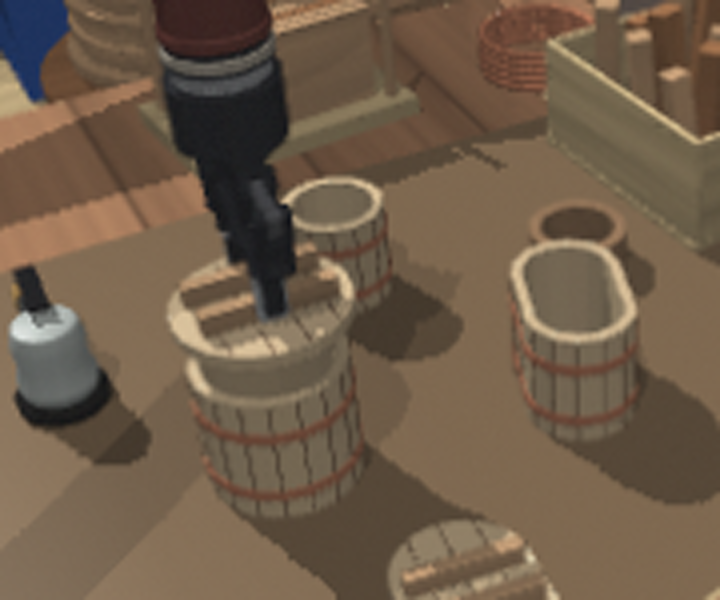

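The round lid hangs level above the large tub's rim (crop 262,320), centred. Lower it.

Emit:
servo_tool:
  deltas:
    - {"slide": [0.001, 0, 0.012], "roll": 0, "gripper": -0.2}
    - {"slide": [0.001, 0, 0.022], "roll": 0, "gripper": -0.2}
    - {"slide": [0.001, 0, 0.028], "roll": 0, "gripper": -0.2}
    - {"slide": [0.001, 0, 0.032], "roll": 0, "gripper": -0.2}
    - {"slide": [0.001, 0, 0.034], "roll": 0, "gripper": -0.2}
    - {"slide": [0.001, 0, 0.0355], "roll": 0, "gripper": -0.2}
    - {"slide": [0.001, 0, 0.0365], "roll": 0, "gripper": -0.2}
    - {"slide": [0.001, 0, 0.0365], "roll": 0, "gripper": -0.2}

```text
t: 15.4
tool_pos: [0.4105, 0.202, 0.1339]
tcp_rot: [-0.0, 3.141, 0.001]
force: [-2.1, -1.4, 6.4]
grip_width: 0.049
grasp_force: 42.8
```

Contact came at the expected height. Release it and go back for the small square lid.

Emit:
servo_tool:
  deltas:
    - {"slide": [0, 0, 0], "roll": 0, "gripper": 0.2}
    - {"slide": [0, 0, 0], "roll": 0, "gripper": 1}
    - {"slide": [0, 0, 0], "roll": 0, "gripper": 1}
    - {"slide": [0, 0, -0.02], "roll": 0, "gripper": 1}
    - {"slide": [0, 0, -0.05], "roll": 0, "gripper": 1}
    - {"slide": [0, 0, -0.08], "roll": 0, "gripper": 1}
    - {"slide": [0, 0, -0.08], "roll": 0, "gripper": 1}
    - {"slide": [0, 0, -0.08], "roll": 0, "gripper": 1}

```text
t: 16.4
tool_pos: [0.4099, 0.2017, 0.2122]
tcp_rot: [0.0, -3.14, 0.001]
force: [0.6, 0.2, 0.1]
grip_width: 0.0855
grasp_force: 0.0
```

```bash
python3 - <<'E'
from plan import *
plan([[(640,-148,130,80)]])
im,d=snap("side");P=cloud("side",d);z=P[...,2]
W=(P[...,0]>.3)&(P[...,0]<.52)&(P[...,1]<.31)&(P[...,1]>.1)
for mm,c,a in comp(P,W&(z>.127)&(z<.143)): print("lid battens",*rect(P,mm)[1:],np.median(z[mm]))
for mm,c,a in comp(P,W&(z>.112)&(z<.126),200): print("lid board",*rect(P,mm)[1:],np.median(z[mm]))
E
```

```text
t 16.4 pos [409.9 201.7 212.2] yaw 90.01 grip 0.0855 F [0.6 0.2 0.1]
   (640, -148, 130, 80) slide [-0.2301, -0.3497, 0.0822] roll 0.1748
lid battens [411.09942627 220.08454895] [97.78733826 17.88890839] 0.9123314619064331 0.13358907739929343
lid battens [410.53045654 182.01803589] [100.77845764  18.73033333] 1.8161052465438843 0.13330973575131133
lid board [410.0369873  186.07241821] [ 99.51387024 127.78038025] 83.21014404296875 0.11807510854689024
```

Emit:
servo_tool:
  deltas:
    - {"slide": [-0.03, -0.045, 0], "roll": 0.02, "gripper": 1}
    - {"slide": [-0.06, -0.09, 0], "roll": 0.05, "gripper": 1}
    - {"slide": [-0.09, -0.137, 0], "roll": 0.08, "gripper": 1}
    - {"slide": [-0.12, -0.182, 0], "roll": 0.11, "gripper": 1}
    - {"slide": [-0.15, -0.228, 0], "roll": 0.14, "gripper": 1}
    - {"slide": [-0.18, -0.274, 0.02], "roll": 0.175, "gripper": 1}
    - {"slide": [-0.205, -0.312, 0.05], "roll": 0.175, "gripper": 1}
    - {"slide": [-0.222, -0.338, 0.08], "roll": 0.175, "gripper": 1}
    - {"slide": [-0.23, -0.35, 0.1], "roll": 0.175, "gripper": 1}
    - {"slide": [-0.23, -0.35, 0.12], "roll": 0.175, "gripper": 1}
    - {"slide": [-0.23, -0.35, 0.12], "roll": 0.175, "gripper": 1}
    - {"slide": [-0.23, -0.35, 0.12], "roll": 0.175, "gripper": 1}

```text
t: 17.95
tool_pos: [0.6406, -0.1476, 0.0927]
tcp_rot: [-0.273, -3.129, -0.0]
force: [1.0, 1.0, -0.2]
grip_width: 0.0853
grasp_force: 0.0
```

```bash
python3 - <<'E'
from plan import *
plan([[(640,-148,45,80)]])
E
```

```text
t 17.95 pos [ 640.6 -147.6   92.7] yaw 80.02 grip 0.0853 F [ 1.   1.  -0.2]
   (640, -148, 45, 80) slide [0.0005, -0.0005, 0.0477] roll 0.0003
```

Emit:
servo_tool:
  deltas:
    - {"slide": [0.0015, -0.0005, 0.02], "roll": 0, "gripper": 1}
    - {"slide": [0.0015, -0.0005, 0.035], "roll": 0, "gripper": 1}
    - {"slide": [0.0015, -0.0005, 0.046], "roll": 0, "gripper": 1}
    - {"slide": [0.0015, -0.0005, 0.047], "roll": 0, "gripper": 1}
    - {"slide": [0.0015, -0.0005, 0.047], "roll": 0, "gripper": 0.4}
    - {"slide": [0.0015, -0.0005, 0.047], "roll": 0, "gripper": -0.2}
    - {"slide": [0.0015, -0.0005, 0.047], "roll": 0, "gripper": -0.2}
    - {"slide": [0.0015, -0.0005, 0.047], "roll": 0, "gripper": -0.2}
    - {"slide": [0.0015, -0.0005, 0.047], "roll": 0, "gripper": -0.2}
    - {"slide": [0.0015, -0.0005, 0.047], "roll": 0, "gripper": -0.2}
  force: 35

```text
t: 19.2
tool_pos: [0.6396, -0.1484, 0.0467]
tcp_rot: [0.274, 3.128, -0.0]
force: [-0.1, -0.2, 6.2]
grip_width: 0.0488
grasp_force: 38.8
```

```bash
python3 - <<'E'
from plan import *
plan([[(639,-148,120,80),(500,-180,160,100),(426.9,-199.7,160,105.4),(426.9,-199.7,120,105.4)]])
E
```

```text
t 19.2 pos [ 639.6 -148.4   46.7] yaw 79.98 grip 0.0488 F [-0.1 -0.2  6.2]
   (639, -148, 120, 80) slide [0.0005, 0.0003, -0.0733] roll -0.0003
   (500, -180, 160, 100) slide [0.1318, -0.0554, -0.1135] roll -0.3493
   (426.9, -199.7, 160, 105.4) slide [0.2004, -0.0875, -0.1136] roll -0.4436
   (426.9, -199.7, 120, 105.4) slide [0.2004, -0.0875, -0.0736] roll -0.4436
```

Emit:
servo_tool:
  deltas:
    - {"slide": [0, 0, -0.008], "roll": 0, "gripper": -0.2}
    - {"slide": [0, 0, -0.035], "roll": 0, "gripper": -0.2}
    - {"slide": [0.005, -0.002, -0.075], "roll": -0.05, "gripper": -0.2}
    - {"slide": [0.035, -0.014, -0.105], "roll": -0.13, "gripper": -0.2}
    - {"slide": [0.07, -0.028, -0.113], "roll": -0.21, "gripper": -0.2}
    - {"slide": [0.105, -0.044, -0.113], "roll": -0.29, "gripper": -0.2}
    - {"slide": [0.14, -0.06, -0.113], "roll": -0.36, "gripper": -0.2}
    - {"slide": [0.17, -0.074, -0.113], "roll": -0.42, "gripper": -0.2}
    - {"slide": [0.19, -0.083, -0.1], "roll": -0.444, "gripper": -0.2}
    - {"slide": [0.2, -0.0875, -0.08], "roll": -0.444, "gripper": -0.2}
    - {"slide": [0.2, -0.0875, -0.065], "roll": -0.444, "gripper": -0.2}
    - {"slide": [0.2, -0.0875, -0.06], "roll": -0.444, "gripper": -0.2}

```text
t: 20.7
tool_pos: [0.4259, -0.1994, 0.105]
tcp_rot: [0.421, -3.111, -0.002]
force: [-0.1, 0.1, -0.1]
grip_width: 0.0492
grasp_force: 38.1
```

Emit:
servo_tool:
  deltas:
    - {"slide": [0, 0, 0], "roll": 0, "gripper": -0.2}
    - {"slide": [0, 0, 0], "roll": 0, "gripper": -0.2}
    - {"slide": [0, 0, 0], "roll": 0, "gripper": -0.2}

```text
t: 21.08
tool_pos: [0.4271, -0.1997, 0.1063]
tcp_rot: [-0.422, 3.112, -0.001]
force: [0.5, -0.4, -0.2]
grip_width: 0.0492
grasp_force: 38.1
```

```bash
python3 - <<'E'
from plan import *
plan([[(426.9,-199.7,76.5,105.4)]])
im,d=snap("side","pics/side4.png");P=cloud("side",d);z=P[...,2]
zz=arm.sense()["tool_pos"][2]
W=(P[...,0]>.3)&(P[...,0]<.57)&(P[...,1]<-.08)&(P[...,1]>-.31)
for mm,c,a in comp(P,W&(z>zz-.026)&(z<zz-.01),100): print("held board",*rect(P,mm)[1:],z[mm].mean(),zz)
for mm,c,a in comp(P,W&(z>.013)&(z<.028),400): print("bottom board",*rect(P,mm)[1:])
E
```

```text
t 21.07 pos [ 427.1 -199.7  106.3] yaw 105.44 grip 0.0492 F [ 0.5 -0.4 -0.2]
   (426.9, -199.7, 76.5, 105.4) slide [0.0003, 0.0001, 0.0298] roll 0.0006
held board [ 427.7272644  -200.75897217] [92.32117462 91.01374054] 15.706265449523926 0.08812588461443345 0.10623614940715488
bottom board [ 426.77304077 -199.87321472] [146.33816528 147.37611389] 16.227500915527344
```

The held lid is within about 1 mm and 0.5° of the large square one. Lower it.

Emit:
servo_tool:
  deltas:
    - {"slide": [0.0005, 0.0003, 0.012], "roll": 0, "gripper": -0.2}
    - {"slide": [0.0005, 0.0003, 0.021], "roll": 0, "gripper": -0.2}
    - {"slide": [0.0005, 0.0003, 0.026], "roll": 0, "gripper": -0.2}
    - {"slide": [0.0005, 0.0003, 0.0285], "roll": 0, "gripper": -0.2}
    - {"slide": [0.0005, 0.0003, 0.03], "roll": 0, "gripper": -0.2}
    - {"slide": [0.0005, 0.0003, 0.031], "roll": 0, "gripper": -0.2}
    - {"slide": [0.0005, 0.0003, 0.031], "roll": 0, "gripper": -0.2}

```text
t: 22.0
tool_pos: [0.4259, -0.1994, 0.0765]
tcp_rot: [0.422, -3.113, 0.001]
force: [-2.4, 2.3, 14.8]
grip_width: 0.0489
grasp_force: 39.9
```

Emit:
servo_tool:
  deltas:
    - {"slide": [0, 0, -0.001], "roll": 0, "gripper": -0.2}
    - {"slide": [0, 0, -0.001], "roll": 0, "gripper": 0.2}
    - {"slide": [0, 0, -0.001], "roll": 0, "gripper": 1}
    - {"slide": [0, 0, -0.001], "roll": 0, "gripper": 1}
    - {"slide": [0, 0, -0.02], "roll": 0, "gripper": 1}
    - {"slide": [0, 0, -0.06], "roll": 0, "gripper": 1}
    - {"slide": [0, 0, -0.1], "roll": 0, "gripper": 1}
    - {"slide": [0, 0, -0.1], "roll": 0, "gripper": 1}
    - {"slide": [0, 0, -0.1], "roll": 0, "gripper": 1}

```text
t: 23.12
tool_pos: [0.4257, -0.1993, 0.1743]
tcp_rot: [0.421, -3.112, -0.001]
force: [0.2, -0.7, 0.1]
grip_width: 0.0852
grasp_force: 0.0
```

```bash
python3 - <<'E'
from plan import *
plan([[(467,-5.8,80,84.6)]])
im,d=snap("side");P=cloud("side",d);z=P[...,2]
W=(P[...,0]>.3)&(P[...,0]<.57)&(P[...,1]<-.08)&(P[...,1]>-.31)
for mm,c,a in comp(P,W&(z>.05)&(z<.066),100): print("top board",*rect(P,mm)[1:])
for mm,c,a in comp(P,W&(z>.067)&(z<.083),100): print("top batten",*rect(P,mm)[1:],np.median(z[mm]))
for mm,c,a in comp(P,W&(z>.013)&(z<.028),400): print("bottom board",*rect(P,mm)[1:])
E
```

```text
t 23.12 pos [ 425.7 -199.3  174.3] yaw 105.42 grip 0.0852 F [ 0.2 -0.7  0.1]
   (467, -5.8, 80, 84.6) slide [-0.0914, 0.1755, 0.0943] roll 0.3635
top board [ 426.52740479 -200.52946472] [92.02179718 91.77539062] 15.769952774047852
top batten [ 421.30664062 -181.89118958] [76.80213928 13.89466286] 14.910489082336426 0.07578314398960152
top batten [ 431.7293396  -218.90441895] [78.18753815 13.0821228 ] 15.085973739624023 0.07558408910234085
bottom board [ 426.69384766 -199.35105896] [147.51657104 147.67922974] 15.627775192260742
```

The small square lid is back, centred within about 1 mm and level. Next is the oval lid.

Emit:
servo_tool:
  deltas:
    - {"slide": [-0.02, 0.04, 0], "roll": 0.08, "gripper": 1}
    - {"slide": [-0.04, 0.08, 0.01], "roll": 0.18, "gripper": 1}
    - {"slide": [-0.065, 0.125, 0.03], "roll": 0.28, "gripper": 1}
    - {"slide": [-0.085, 0.163, 0.06], "roll": 0.3635, "gripper": 1}
    - {"slide": [-0.0914, 0.1755, 0.085], "roll": 0.3635, "gripper": 1}
    - {"slide": [-0.0914, 0.1755, 0.095], "roll": 0.3635, "gripper": 1}
    - {"slide": [-0.0914, 0.1755, 0.095], "roll": 0.3635, "gripper": 1}
    - {"slide": [-0.0914, 0.1755, 0.095], "roll": 0.3635, "gripper": 1}

```text
t: 24.18
tool_pos: [0.4678, -0.0074, 0.0803]
tcp_rot: [0.152, 3.137, -0.001]
force: [0.3, 0.3, -0.6]
grip_width: 0.0855
grasp_force: 0.0
```

```bash
python3 - <<'E'
from plan import *
plan([[(467,-5.8,38,84.6)]])
E
```

```text
t 24.18 pos [467.8  -7.4  80.3] yaw 84.46 grip 0.0855 F [ 0.3  0.3 -0.6]
   (467, -5.8, 38, 84.6) slide [0.001, 0.0016, 0.0423] roll -0.0025
```

Emit:
servo_tool:
  deltas:
    - {"slide": [0.001, 0.001, 0.02], "roll": -0.002, "gripper": 1}
    - {"slide": [0.001, 0.001, 0.035], "roll": -0.002, "gripper": 1}
    - {"slide": [0.001, 0.001, 0.042], "roll": -0.002, "gripper": 1}
    - {"slide": [0.001, 0.001, 0.042], "roll": -0.002, "gripper": 1}
    - {"slide": [0.001, 0.001, 0.042], "roll": -0.002, "gripper": 0.4}
    - {"slide": [0.001, 0.001, 0.042], "roll": -0.002, "gripper": -0.2}
    - {"slide": [0.001, 0.001, 0.042], "roll": -0.002, "gripper": -0.2}
    - {"slide": [0.001, 0.001, 0.042], "roll": -0.002, "gripper": -0.2}
    - {"slide": [0.001, 0.001, 0.042], "roll": -0.002, "gripper": -0.2}
    - {"slide": [0.001, 0.001, 0.042], "roll": -0.002, "gripper": -0.2}
  force: 40

```text
t: 25.42
tool_pos: [0.467, -0.005, 0.0385]
tcp_rot: [0.145, 3.137, -0.0]
force: [-0.2, 0.2, 5.9]
grip_width: 0.0491
grasp_force: 42.5
```

```bash
python3 - <<'E'
from plan import *
plan([[(467,-5.8,200,84.6),(645.4,178,200,72.2),(645.4,178,160,72.2)]])
E
```

```text
t 25.43 pos [467.   -5.   38.5] yaw 84.71 grip 0.0491 F [-0.2  0.2  5.9]
   (467, -5.8, 200, 84.6) slide [-0.0002, -0.0008, -0.1615] roll 0.0019
   (645.4, 178, 200, 72.2) slide [-0.1609, 0.1987, -0.1614] roll 0.2183
   (645.4, 178, 160, 72.2) slide [-0.1609, 0.1987, -0.1214] roll 0.2183
```

Emit:
servo_tool:
  deltas:
    - {"slide": [0, 0, -0.008], "roll": 0, "gripper": -0.2}
    - {"slide": [0, 0, -0.035], "roll": 0, "gripper": -0.2}
    - {"slide": [0, 0, -0.075], "roll": 0, "gripper": -0.2}
    - {"slide": [-0.008, 0.01, -0.12], "roll": 0, "gripper": -0.2}
    - {"slide": [-0.03, 0.036, -0.155], "roll": 0.04, "gripper": -0.2}
    - {"slide": [-0.055, 0.068, -0.161], "roll": 0.08, "gripper": -0.2}
    - {"slide": [-0.08, 0.1, -0.161], "roll": 0.12, "gripper": -0.2}
    - {"slide": [-0.105, 0.13, -0.161], "roll": 0.16, "gripper": -0.2}
    - {"slide": [-0.13, 0.16, -0.161], "roll": 0.2, "gripper": -0.2}
    - {"slide": [-0.15, 0.185, -0.155], "roll": 0.22, "gripper": -0.2}
    - {"slide": [-0.161, 0.1985, -0.14], "roll": 0.22, "gripper": -0.2}
    - {"slide": [-0.161, 0.1985, -0.125], "roll": 0.22, "gripper": -0.2}

```text
t: 26.92
tool_pos: [0.6449, 0.1795, 0.1615]
tcp_rot: [-0.485, -3.103, -0.001]
force: [-0.2, 1.3, -2.2]
grip_width: 0.049
grasp_force: 41.9
```

Emit:
servo_tool:
  deltas:
    - {"slide": [0, 0, 0], "roll": 0, "gripper": -0.2}
    - {"slide": [0, 0, 0], "roll": 0, "gripper": -0.2}
    - {"slide": [0, 0, 0], "roll": 0, "gripper": -0.2}

```text
t: 27.3
tool_pos: [0.6456, 0.1773, 0.1638]
tcp_rot: [0.49, 3.102, 0.001]
force: [-0.2, -0.8, -1.4]
grip_width: 0.049
grasp_force: 41.9
```

```bash
python3 - <<'E'
from plan import *
plan([[(645.4,177.8,125.5,72.1)]])
im,d=snap("side");P=cloud("side",d);z=P[...,2]
zz=arm.sense()["tool_pos"][2]
W=(P[...,0]>.55)&(P[...,0]<.76)&(P[...,1]>.07)&(P[...,1]<.29)
for mm,c,a in comp(P,W&(z>zz-.026)&(z<zz-.01),100): print("held board",c,*rect(P,mm)[1:],z[mm].mean(),zz)
cv2.imwrite("pics/side5c.png",cv2.resize(im[90:220,180:340,::-1],None,fx=4,fy=4,interpolation=cv2.INTER_CUBIC))
# tub rim angle, initial pictures, straight sides by PCA of rim points
for n in("top","side"):
    Q=cloud(n,np.load(f"{n}0.npz")["d"]);zq=Q[...,2]
    W=(Q[...,0]>.55)&(Q[...,0]<.74)&(Q[...,1]>.08)&(Q[...,1]<.29)
    for lo in(.086,.089,.091):
        q=(Q[W&(zq>lo)&(zq<.101)][:,:2]*1000).astype(np.float32)
        h=cv2.convexHull(q);r=cv2.minAreaRect(h);M=cv2.moments(h)
        ang=.5*np.degrees(np.arctan2(2*M["mu11"],M["mu20"]-M["mu02"]))
        print(n,lo,np.round(r,1) if 0 else r,"hull ctr",M["m10"]/M["m00"],M["m01"]/M["m00"],"ang",ang)
E
```

```text
t 27.3 pos [645.6 177.3 163.8] yaw 72.06 grip 0.049 F [-0.2 -0.8 -1.4]
   (645.4, 177.8, 125.5, 72.1) slide [0.0004, 0.0004, 0.0383] roll -0.0008
held board [253.14072495 145.07462687] [626.44488525 161.09365845] [ 94.67218018 127.23910522] 39.462039947509766 0.1460561774472203 0.16380541261154985
top 0.086 ((645.5310668945312, 180.1019287109375), (134.7026824951172, 85.30735778808594), 71.92837524414062) hull ctr 644.3552200906653 179.40649134659662 ang 73.75267165285248
top 0.089 ((645.602294921875, 180.17242431640625), (134.73861694335938, 85.18921661376953), 72.66939544677734) hull ctr 644.4148676292974 179.36520194928627 ang 73.73065833411052
top 0.091 ((645.4022216796875, 179.31320190429688), (132.78872680664062, 85.03809356689453), 73.50929260253906) hull ctr 644.3934871095379 179.1699719688066 ang 73.80078628488184
side 0.086 ((645.1989135742188, 176.14019775390625), (134.6929931640625, 84.8137435913086), 71.29810333251953) hull ctr 645.3629995817515 176.7434146377494 ang 71.34800649811567
side 0.089 ((645.1989135742188, 176.14019775390625), (134.6929931640625, 84.8137435913086), 71.29810333251953) hull ctr 645.3827622426614 176.887010548377 ang 71.1808678775191
side 0.091 ((645.4445190429688, 176.23587036132812), (134.05113220214844, 84.83195495605469), 70.66748046875) hull ctr 645.6139784136247 177.06500866561322 ang 71.59517873790321
```

View pics/side5c.png

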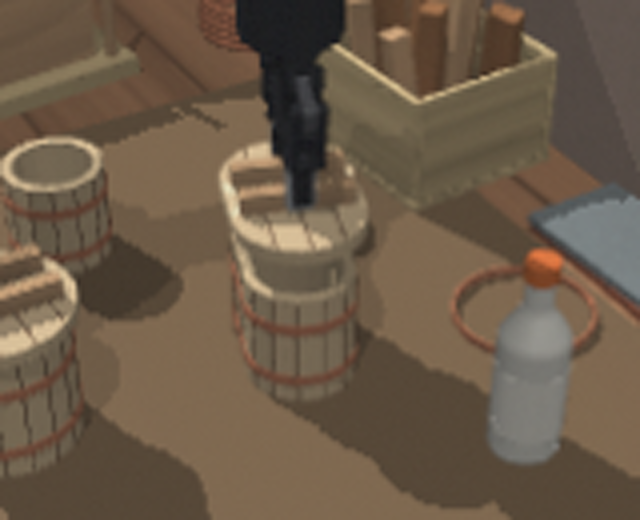

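The oval lid hangs over the oval tub (crop 298,210), level and aligned. Lower it.

Emit:
servo_tool:
  deltas:
    - {"slide": [0, 0.0005, 0.013], "roll": -0.005, "gripper": -0.2}
    - {"slide": [0, 0.0005, 0.024], "roll": -0.005, "gripper": -0.2}
    - {"slide": [0, 0.0005, 0.031], "roll": -0.005, "gripper": -0.2}
    - {"slide": [0, 0.0005, 0.035], "roll": -0.005, "gripper": -0.2}
    - {"slide": [0, 0.0005, 0.037], "roll": -0.005, "gripper": -0.2}
    - {"slide": [0, 0.0005, 0.038], "roll": -0.005, "gripper": -0.2}
    - {"slide": [0, 0.0005, 0.0385], "roll": -0.005, "gripper": -0.2}
    - {"slide": [0, 0.0005, 0.0385], "roll": -0.005, "gripper": -0.2}

```text
t: 28.35
tool_pos: [0.6454, 0.1784, 0.1256]
tcp_rot: [0.481, 3.104, 0.0]
force: [-3.9, -2.5, 5.3]
grip_width: 0.0492
grasp_force: 42.7
```

Emit:
servo_tool:
  deltas:
    - {"slide": [0, 0, 0], "roll": 0, "gripper": 0.2}
    - {"slide": [0, 0, 0], "roll": 0, "gripper": 1}
    - {"slide": [0, 0, 0], "roll": 0, "gripper": 1}
    - {"slide": [0, 0, -0.02], "roll": 0, "gripper": 1}
    - {"slide": [0, 0, -0.06], "roll": 0, "gripper": 1}
    - {"slide": [0, 0, -0.11], "roll": 0, "gripper": 1}
    - {"slide": [0, 0, -0.12], "roll": 0, "gripper": 1}
    - {"slide": [0, 0, -0.12], "roll": 0, "gripper": 1}
    - {"slide": [0, 0, -0.12], "roll": 0, "gripper": 1}

```text
t: 29.48
tool_pos: [0.6444, 0.1783, 0.2422]
tcp_rot: [-0.48, -3.101, 0.003]
force: [0.3, 0.2, -0.2]
grip_width: 0.0855
grasp_force: 0.0
```

```bash
python3 - <<'E'
from plan import *
plan([[(620,0,250,10),(590,-150,250,-20)],[(549,-447.3,150,-70.4),(549,-447.3,100,-70.4)]])
im,d=snap("side");P=cloud("side",d);z=P[...,2]
W=(P[...,0]>.55)&(P[...,0]<.76)&(P[...,1]>.07)&(P[...,1]<.29)
for mm,c,a in comp(P,W&(z>.117)&(z<.133),60): print("batten",*rect(P,mm)[1:],np.median(z[mm]))
E
```

```text
t 29.48 pos [644.4 178.3 242.2] yaw 72.4 grip 0.0855 F [ 0.3  0.2 -0.2]
   (620, 0, 250, 10) slide [-0.0306, -0.1773, -0.0076] roll 1.0891
   (590, -150, 250, -20) slide [-0.0473, -0.3294, -0.0073] roll 1.6127
   (549, -447.3, 150, -70.4) slide [-0.2934, 0.0632, 0.1] roll 0.8796
   (549, -447.3, 100, -70.4) slide [-0.2934, 0.0632, 0.15] roll 0.8796
batten [651.95385742 195.12284851] [16.03947067 85.24371338] 71.79438781738281 0.12311692496766567
batten [640.09674072 160.17747498] [17.36431694 85.19739532] 71.30712127685547 0.12470645557120481
```

Emit:
servo_tool:
  deltas:
    - {"slide": [-0.005, -0.035, -0.005], "roll": 0.17, "gripper": 1}
    - {"slide": [-0.01, -0.07, -0.008], "roll": 0.34, "gripper": 1}
    - {"slide": [-0.017, -0.105, -0.008], "roll": 0.51, "gripper": 1}
    - {"slide": [-0.024, -0.14, -0.008], "roll": 0.68, "gripper": 1}
    - {"slide": [-0.03, -0.177, -0.008], "roll": 0.85, "gripper": 1}
    - {"slide": [-0.035, -0.215, -0.008], "roll": 1.02, "gripper": 1}
    - {"slide": [-0.039, -0.25, -0.008], "roll": 1.19, "gripper": 1}
    - {"slide": [-0.043, -0.285, -0.008], "roll": 1.36, "gripper": 1}
    - {"slide": [-0.045, -0.31, -0.008], "roll": 1.5, "gripper": 1}
    - {"slide": [-0.047, -0.329, -0.008], "roll": 1.613, "gripper": 1}

```text
t: 30.78
tool_pos: [0.5897, -0.1507, 0.2509]
tcp_rot: [-2.578, -1.793, 0.004]
force: [-0.1, 0.2, -1.1]
grip_width: 0.0853
grasp_force: 0.0
```

Emit:
servo_tool:
  deltas:
    - {"slide": [-0.04, 0.009, 0.0], "roll": 0.14, "gripper": 1}
    - {"slide": [-0.085, 0.018, 0.0], "roll": 0.28, "gripper": 1}
    - {"slide": [-0.13, 0.028, 0.02], "roll": 0.42, "gripper": 1}
    - {"slide": [-0.175, 0.038, 0.04], "roll": 0.56, "gripper": 1}
    - {"slide": [-0.22, 0.048, 0.06], "roll": 0.7, "gripper": 1}
    - {"slide": [-0.26, 0.056, 0.09], "roll": 0.82, "gripper": 1}
    - {"slide": [-0.285, 0.061, 0.12], "roll": 0.88, "gripper": 1}
    - {"slide": [-0.293, 0.063, 0.15], "roll": 0.88, "gripper": 1}
    - {"slide": [-0.293, 0.063, 0.16], "roll": 0.88, "gripper": 1}
    - {"slide": [-0.293, 0.063, 0.16], "roll": 0.88, "gripper": 1}
    - {"slide": [-0.293, 0.063, 0.16], "roll": 0.88, "gripper": 1}
    - {"slide": [-0.293, 0.063, 0.16], "roll": 0.88, "gripper": 1}

```text
t: 32.28
tool_pos: [0.5505, -0.4463, 0.0939]
tcp_rot: [3.094, 0.535, 0.003]
force: [0.0, -0.5, 0.9]
grip_width: 0.0854
grasp_force: 0.0
```

```bash
python3 - <<'E'
from plan import *
plan([[(549,-447.3,38,-70.4)]])
im,d=snap("side")
cv2.imwrite("pics/side6c.png",cv2.resize(im[264:384,280:440,::-1],None,fx=4,fy=4,interpolation=cv2.INTER_CUBIC))
E
```

```text
t 32.27 pos [ 550.5 -446.3   93.9] yaw -70.38 grip 0.0854 F [ 0.  -0.5  0.9]
   (549, -447.3, 38, -70.4) slide [-0.0018, 0.0003, 0.0559] roll 0.0003
```

View pics/side6c.png

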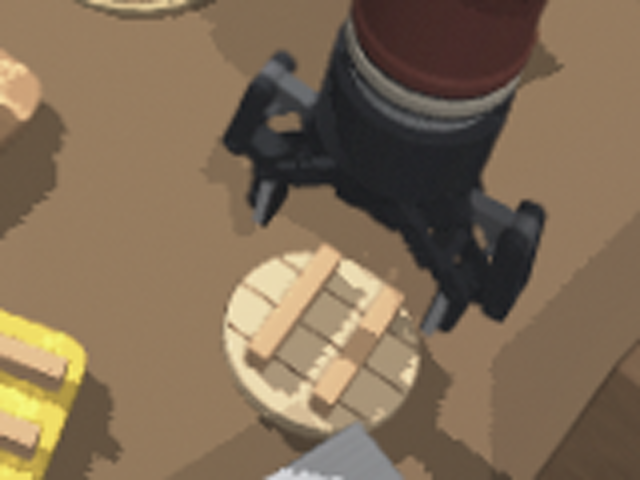

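The open fingers (crop 262,205 and 435,315) straddle the small lid's battens, in line with them. Grip it.

Emit:
servo_tool:
  deltas:
    - {"slide": [-0.0018, 0, 0.025], "roll": 0, "gripper": 1}
    - {"slide": [-0.0018, 0, 0.045], "roll": 0, "gripper": 1}
    - {"slide": [-0.0018, 0, 0.054], "roll": 0, "gripper": 1}
    - {"slide": [-0.0018, 0, 0.055], "roll": 0, "gripper": 1}
    - {"slide": [-0.0018, 0, 0.055], "roll": 0, "gripper": 0.4}
    - {"slide": [-0.0018, 0, 0.055], "roll": 0, "gripper": -0.2}
    - {"slide": [-0.0018, 0, 0.055], "roll": 0, "gripper": -0.2}
    - {"slide": [-0.0018, 0, 0.055], "roll": 0, "gripper": -0.2}
    - {"slide": [-0.0018, 0, 0.055], "roll": 0, "gripper": -0.2}
    - {"slide": [-0.0018, 0, 0.055], "roll": 0, "gripper": -0.2}
  force: 40

```text
t: 33.58
tool_pos: [0.5485, -0.4476, 0.0386]
tcp_rot: [3.094, 0.533, 0.002]
force: [0.5, 0.1, 6.1]
grip_width: 0.049
grasp_force: 44.4
```

```bash
python3 - <<'E'
from plan import *
plan([[(549,-447.3,240,-70.4),(560,-80,250,-40)],[(590,50,250,-20),(538,399.8,250,20)],[(538,399.8,150,20)]])
E
```

```text
t 33.58 pos [ 548.5 -447.6   38.6] yaw -70.44 grip 0.049 F [0.5 0.1 6.1]
   (549, -447.3, 240, -70.4) slide [0.0008, 0.0003, -0.2014] roll -0.0007
   (560, -80, 250, -40) slide [0.1341, -0.3421, -0.2121] roll -0.5312
   (590, 50, 250, -20) slide [0.1189, -0.0606, 0.0] roll -0.3491
   (538, 399.8, 250, 20) slide [0.3534, -0.3253, 0.0] roll -1.0472
   (538, 399.8, 150, 20) slide [0.0, 0.0, 0.1] roll -0.0
```

Emit:
servo_tool:
  deltas:
    - {"slide": [0, 0, -0.01], "roll": 0, "gripper": -0.2}
    - {"slide": [0, 0, -0.04], "roll": 0, "gripper": -0.2}
    - {"slide": [0, 0, -0.085], "roll": 0, "gripper": -0.2}
    - {"slide": [0, 0, -0.13], "roll": 0, "gripper": -0.2}
    - {"slide": [0.01, -0.025, -0.17], "roll": -0.04, "gripper": -0.2}
    - {"slide": [0.026, -0.066, -0.2], "roll": -0.11, "gripper": -0.2}
    - {"slide": [0.044, -0.112, -0.212], "roll": -0.18, "gripper": -0.2}
    - {"slide": [0.062, -0.158, -0.212], "roll": -0.25, "gripper": -0.2}
    - {"slide": [0.08, -0.204, -0.212], "roll": -0.32, "gripper": -0.2}
    - {"slide": [0.098, -0.25, -0.212], "roll": -0.39, "gripper": -0.2}
    - {"slide": [0.116, -0.296, -0.212], "roll": -0.46, "gripper": -0.2}
    - {"slide": [0.134, -0.342, -0.212], "roll": -0.53, "gripper": -0.2}

```text
t: 35.08
tool_pos: [0.559, -0.0778, 0.249]
tcp_rot: [-2.846, -1.329, 0.002]
force: [-0.3, 0.1, -0.9]
grip_width: 0.0492
grasp_force: 43.7
```

Emit:
servo_tool:
  deltas:
    - {"slide": [0.04, -0.02, 0], "roll": -0.12, "gripper": -0.2}
    - {"slide": [0.08, -0.04, 0], "roll": -0.24, "gripper": -0.2}
    - {"slide": [0.115, -0.07, 0], "roll": -0.35, "gripper": -0.2}
    - {"slide": [0.148, -0.103, 0], "roll": -0.45, "gripper": -0.2}
    - {"slide": [0.181, -0.136, 0], "roll": -0.55, "gripper": -0.2}
    - {"slide": [0.214, -0.17, 0], "roll": -0.65, "gripper": -0.2}
    - {"slide": [0.247, -0.205, 0], "roll": -0.75, "gripper": -0.2}
    - {"slide": [0.28, -0.24, 0], "roll": -0.85, "gripper": -0.2}
    - {"slide": [0.31, -0.275, 0], "roll": -0.95, "gripper": -0.2}
    - {"slide": [0.337, -0.305, 0], "roll": -1.02, "gripper": -0.2}
    - {"slide": [0.351, -0.322, 0], "roll": -1.047, "gripper": -0.2}
    - {"slide": [0.3534, -0.3253, 0.01], "roll": -1.047, "gripper": -0.2}

```text
t: 36.58
tool_pos: [0.538, 0.4012, 0.2392]
tcp_rot: [1.802, 2.573, 0.001]
force: [-0.0, -1.3, -1.3]
grip_width: 0.0491
grasp_force: 43.7
```

Emit:
servo_tool:
  deltas:
    - {"slide": [0, 0, 0.03], "roll": 0, "gripper": -0.2}
    - {"slide": [0, 0, 0.06], "roll": 0, "gripper": -0.2}
    - {"slide": [0, 0, 0.08], "roll": 0, "gripper": -0.2}
    - {"slide": [0, 0, 0.09], "roll": 0, "gripper": -0.2}
    - {"slide": [0, 0, 0.09], "roll": 0, "gripper": -0.2}
    - {"slide": [0, 0, 0.09], "roll": 0, "gripper": -0.2}

```text
t: 37.33
tool_pos: [0.5392, 0.3998, 0.1504]
tcp_rot: [1.804, 2.57, 0.002]
force: [-0.1, -0.6, -0.7]
grip_width: 0.0488
grasp_force: 43.7
```

```bash
python3 - <<'E'
from plan import *
plan([[(538,399.8,115.6,20)]])
im,d=snap("side")
cv2.imwrite("pics/side7c.png",cv2.resize(im[70:190,120:280,::-1],None,fx=4,fy=4,interpolation=cv2.INTER_CUBIC))
E
```

```text
t 37.33 pos [539.2 399.8 150.4] yaw 19.86 grip 0.0488 F [-0.1 -0.6 -0.7]
   (538, 399.8, 115.6, 20) slide [0.0004, -0.0012, 0.0348] roll -0.0024
```

View pics/side7c.png

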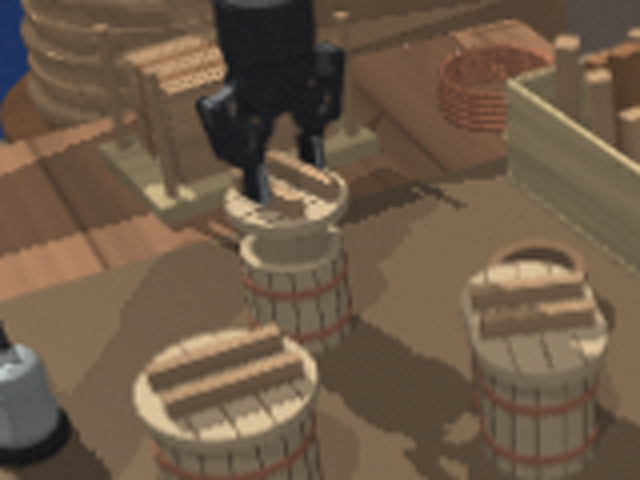

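The small lid hangs above its tub (crop 290,210), and the other two tubs are capped. Lower it.

Emit:
servo_tool:
  deltas:
    - {"slide": [0, -0.001, 0.012], "roll": 0, "gripper": -0.2}
    - {"slide": [0, -0.001, 0.022], "roll": 0, "gripper": -0.2}
    - {"slide": [0, -0.001, 0.028], "roll": 0, "gripper": -0.2}
    - {"slide": [0, -0.001, 0.032], "roll": 0, "gripper": -0.2}
    - {"slide": [0, -0.001, 0.034], "roll": 0, "gripper": -0.2}
    - {"slide": [0, -0.001, 0.035], "roll": 0, "gripper": -0.2}
    - {"slide": [0, -0.001, 0.0355], "roll": 0, "gripper": -0.2}
    - {"slide": [0, -0.001, 0.0355], "roll": 0, "gripper": -0.2}

```text
t: 38.38
tool_pos: [0.5373, 0.3997, 0.1155]
tcp_rot: [-1.804, -2.572, -0.001]
force: [-2.7, -0.9, 6.6]
grip_width: 0.0489
grasp_force: 44.5
```

Emit:
servo_tool:
  deltas:
    - {"slide": [0, 0, 0], "roll": 0, "gripper": 0.2}
    - {"slide": [0, 0, 0], "roll": 0, "gripper": 1}
    - {"slide": [0, 0, 0], "roll": 0, "gripper": 1}
    - {"slide": [0, 0, -0.02], "roll": 0, "gripper": 1}
    - {"slide": [0, 0, -0.06], "roll": 0, "gripper": 1}
    - {"slide": [0, 0, -0.11], "roll": 0, "gripper": 1}
    - {"slide": [0, 0, -0.15], "roll": 0, "gripper": 1}
    - {"slide": [0, 0, -0.15], "roll": 0, "gripper": 1}

```text
t: 39.38
tool_pos: [0.5395, 0.4005, 0.2682]
tcp_rot: [1.802, 2.569, 0.013]
force: [0.0, -0.5, -0.5]
grip_width: 0.0856
grasp_force: 0.0
```

```bash
python3 - <<'E'
from plan import *
plan([[(420,510,265,20),(300,600,265,20)]])
E
```

```text
t 39.38 pos [539.5 400.5 268.2] yaw 19.91 grip 0.0856 F [ 0.  -0.5 -0.5]
   (420, 510, 265, 20) slide [0.1436, -0.0751, 0.0028] roll -0.0016
   (300, 600, 265, 20) slide [0.2691, -0.1573, 0.0024] roll -0.0016
```

Emit:
servo_tool:
  deltas:
    - {"slide": [0.04, -0.02, 0], "roll": 0, "gripper": 1}
    - {"slide": [0.09, -0.047, 0], "roll": 0, "gripper": 1}
    - {"slide": [0.144, -0.075, 0], "roll": 0, "gripper": 1}
    - {"slide": [0.19, -0.105, 0], "roll": 0, "gripper": 1}
    - {"slide": [0.23, -0.13, 0], "roll": 0, "gripper": 1}
    - {"slide": [0.269, -0.157, 0], "roll": 0, "gripper": 1}
    - {"slide": [0.269, -0.157, 0], "roll": 0, "gripper": 1}
    - {"slide": [0.269, -0.157, 0], "roll": 0, "gripper": 1}

```text
t: 40.38
tool_pos: [0.2987, 0.5983, 0.2626]
tcp_rot: [1.804, 2.57, -0.003]
force: [0.8, -1.0, 0.4]
grip_width: 0.0853
grasp_force: 0.0
```

```bash
python3 - <<'E'
from plan import *
np.set_printoptions(precision=1,suppress=True)
for n in("top","side"):
    im,d=snap(n,f"pics/fin_{n}.png");P=cloud(n,d);z=P[...,2]
    for nm,x,y,h,r in(("RL",411,202,97,80),("RS",538,400,77,65),("OV",645,178,87,90),("SQ",427,-200,38,90)):
        W=np.linalg.norm(P[...,:2]*1e3-[x,y],axis=2)<r; hh=h/1e3
        for mm,c,a in comp(P,W&(z>hh+.030)&(z<hh+.046),40):
            q=P[mm];A=np.c_[q[:,:2]-q[:,:2].mean(0),np.ones(len(q))];co=np.linalg.lstsq(A,q[:,2],rcond=None)[0]
            print(n,nm,"batten",*rect(P,mm)[1:],"z",co[2]*1e3,"exp",h+38)
        q=[(mm,a) for mm,c,a in comp(P,W&(z>hh+.012)&(z<hh+.028),100)]
        if q:
            pts=np.concatenate([P[mm] for mm,_ in q]);rr=cv2.minAreaRect((pts[:,:2]*1e3).astype(np.float32))
            A=np.c_[pts[:,:2]-pts[:,:2].mean(0),np.ones(len(pts))];co=np.linalg.lstsq(A,pts[:,2],rcond=None)[0]
            print(n,nm,"board",np.array(rr[0]),np.array(rr[1]),rr[2],"z",co[2]*1e3,"exp",h+20,"tilt deg",np.degrees(co[:2]))
E
```

```text
top RL batten [411.9 223.3] [98.2 12.6] 0.24093323945999146 z 133.84465332738793 exp 135
top RL batten [412.2 184.9] [12.6 97.7] 89.41094970703125 z 133.67958882928096 exp 135
top RL board [410.3 203.7] [127.4 127. ] 46.08371353149414 z 116.1275746812052 exp 117 tilt deg [0.  0.1]
top RS batten [555.1 407.3] [13.7 76.7] 21.341209411621094 z 113.93650158357099 exp 115
top RS batten [519.5 395.2] [13.4 78.3] 18.617692947387695 z 113.54399718069745 exp 115
top RS board [537.3 400.2] [100.   99.1] 75.9687728881836 z 96.5348288618722 exp 97 tilt deg [0.3 0.3]
top OV batten [650.4 198.4] [12.2 84.3] 71.6386947631836 z 123.55049876336533 exp 125
top OV batten [639.6 161.9] [13.1 85.9] 72.50373840332031 z 123.9712917223115 exp 125
top OV board [644.9 180.1] [148.9 100.5] 73.59458923339844 z 106.18879508085989 exp 107 tilt deg [-0.1  0.1]
top SQ batten [ 430.8 -216.3] [75.7 12.7] 15.31458854675293 z 74.572089777614 exp 76
top SQ batten [ 420.8 -179.1] [75.3 12.9] 15.6777925491333 z 74.19249734868077 exp 76
top SQ board [ 426.1 -197.8] [90.3 91.2] 15.935077667236328 z 56.87685313111 exp 58 til
[... 450 characters left out ...]
2 z 113.29110312483883 exp 115
side RS board [531.2 392.6] [86.1 99.6] 43.84778594970703 z 97.0849690829957 exp 97 tilt deg [0.9 2.4]
side OV batten [651.7 195.6] [14.7 85.2] 71.74534606933594 z 122.4427644071911 exp 125
side OV batten [639.8 159.2] [17.6 84.9] 73.29335021972656 z 123.87849952462963 exp 125
side OV board [646.  177.6] [153.7  99.9] 73.26274108886719 z 107.5835060427605 exp 107 tilt deg [0.1 0. ]
side SQ batten [ 421.1 -182. ] [76.3 13.1] 16.000831604003906 z 75.13268414866117 exp 76
side SQ batten [ 431.8 -218.6] [77.3 13.8] 15.699531555175781 z 75.20218212134321 exp 76
side SQ board [ 427.3 -199.7] [92.6 93.1] 14.963252067565918 z 58.35412473891506 exp 58 tilt deg [0.5 1.3]
```

View pics/fin_top.png

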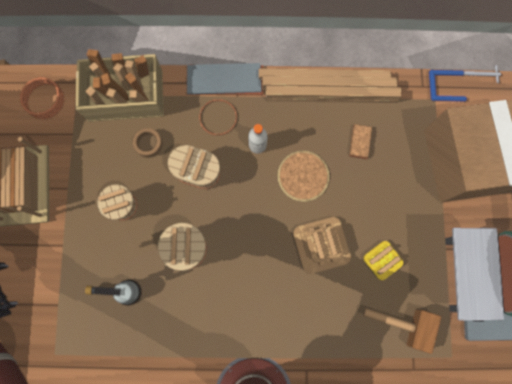

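View pics/fin_side.png

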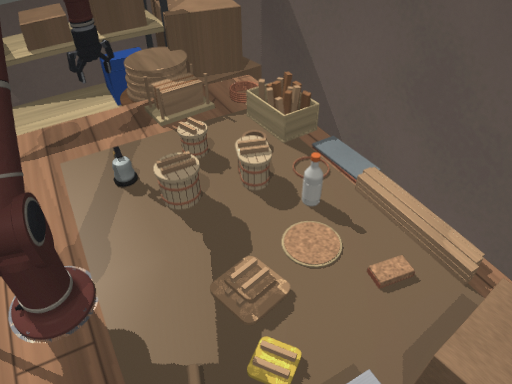

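Both final views show all three tubs capped at (182,247), (116,202) and (193,165) in the top view. The square pair is aligned at (322,243), and the bottle is standing. Lid heights are within about 3 mm of what they should be, and the lid centres are within about 2 mm of the tubs' starting positions.

```bash
python3 -c "
from workcell import arm
print(arm.hand_in())"
```

```text
the job is handed in; nothing more can be done
None
```

The job is handed in: all three lids are fully down and level on their tubs, the small square lid is back centred and square on the large one, and the glue bottle is still standing; the robot's clock read about 40 s at the end.

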